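Lay a mounted glass panel face down against the stop

TASK

Push the standing glass panel along the table until the rounded nose of its wooden foot is square against the wooden stop edge of the blue padded board, keeping it upright. Then tip it forward over that stop and ease it down, slowly all the way, until it lies glass face down on the pad, its nose still against the stop. It must not fall or slap down; do not lift it off the table, and leave the things standing round it alone.

Things in the scene. Friction and masses are not known exactly. Their poses are not given: they have to be found in the camera images.
- panel: Loose L-shaped glass panel, 0.4-0.6 kg: a pale wooden foot 100 mm wide, z 0 to 12 mm, x -121 to +6 mm, its front a half-round nose; on it an upright 100 mm wide, z 12 to 135 mm, green dotted glass in front (face x = -6 mm), aluminium behind (x = -16 mm). Axes: x forward, the way the glass faces and is tipped; y its width; z up. Origin: under the foot, mid-width, below the nose's axis.
- panel_nose (a point): Middle of the nose's axis (panel frame 0, 0, 6 mm), nose radius 6 mm. It stays 6 mm above the table while the panel slides and tips: the panel rolls forward about it.
- panel_top (a point): Middle of the top edge of the upright (panel frame -11, 0, 135 mm). Pushed high on the upright's back the panel tips forward; past about 25 degrees it falls by itself unless something bears on the top of the foot behind the upright.
- foot_back (a point): Middle of the foot's back edge, half-way up its 12 mm (panel frame -121, 0, 6 mm). Pushed here the panel slides. 105 mm of bare foot lie behind the upright; this end swings up as the panel goes down, and the foot stands vertical when the panel lies.
- pad: Fixed board, 180 (x) by 190 (y) by 12 mm, blue felt with a brown wooden edge strip flush with it. The strip's outer face, along y, is the stop. Origin: on the table, mid-stop; x points from the stop over the pad, z up. The panel starts on the -x side facing about along x, nose 12 to 40 mm short. Nose against the stop (nose axis at x = -6 mm) and tipped 90 degrees, the glass lies flat on the pad.
- jar: Bystander: jar with white lid, 54 mm across, 85 mm tall; origin at the centre of its underside.
- squeeze: Bystander: white squeeze bottle with red cap, 48 mm across, 130 mm tall; origin at the centre of its underside.
- offcuts: Bystander: block of stacked glass offcuts 70 x 35 x 16 mm (x, y, z); origin at the centre of its underside.
- cutter: Bystander: yellow glass cutter lying flat along its x axis, 140 mm long (x from -55 to 85 mm), 16 mm wide, 14 mm high; origin on its underside.
There are look-alikes about, which are no part of the job. What is shaped like the panel but black or orange is not meant.

How it is judged:
By the outcome, as a careful person would: the job done as asked, in the order asked, and still so for the second after the job is handed in, with the robot touching nothing.
It also fails if it takes over 58 s, if anything falls off the work surface, if the arm or the gripper's body presses on something with over 40 N, if the wrist force passes 120 N, or if a joint passes its speed limit or range.

ROBOT

A 7-joint arm with a two-finger parallel gripper is mounted at the origin on the work surface. World frame = base frame: x ahead of the robot, y to its left, z up, the work surface at z = 0. Lengths are in mm, angles in rad, forces in N, time in s.
With the tool pointing down it reaches from about 350 to 900 mm from the base axis. Payload 8.1 kg.
Tool frame: the origin (TCP) lies on the centre line of the jaws, within the pads' length; the fingertips stand 22 mm ahead of it and the grasp point (between the pads) lies 3 mm ahead of it; z points along the fingers, y is the direction in which the jaws open and shut (so a half turn about z gives the same grasp; the last joint's range is limited). The gripper opens to 85 mm and grips with 20 to 120 N. Pads are 22 mm wide; open, the fingers measure 114 mm over their backs; the gripper's body (76 mm by 85 mm) begins 54 mm behind the grasp point. The pads swing forward as they close: fully open they stand 13 mm farther back than shut.
Start: joints at [1.051, 0.434, 0.025, 1.573, -0.012, 1.134, -0.075], TCP at [253.001, -571.516, 253.323] pointing down, gripper open.
Joint ranges: [-2.62, 2.62], [-0.44, 2.09], [-1.27, 1.32], [0.08, 2.57], [-1.32, 4.46], [0.12, 2], [-2.74, 2.74]. Speed limits (rad/s): [2.22, 2.22, 3.01, 3.01, 3.14, 3.14, 3.14].

INTERFACE

Orientations are given as a 3x3 rotation matrix whose columns are the frame's x, y, z axes.
In Python, from cell import bot gives the robot as it stands. The module is installed in compiled form; this text tells all that it offers.
- The arm moves only by the tool drive_tool, never from a script. Its argument "rows" is text: rows parted by semicolons, each of 5 numbers parted by spaces: the shift along the world's x, y, z in cm, then the turn about the world's z in degrees, then the closure, from 0 (fully open) to 1 (shut). In form: x y z turn gripper; .... A call has 1 to 20 rows; each row shifts and turns the pose as measured when the row begins; what a row does not reach is not made up. A row lasts 1/12 s, in which the tool goes at most 41.7 mm and 7.16 degrees, less where a joint would pass 70% of its speed; a pose out of reach is approached as far as the arm can. A call with a gripper value outside its range is refused whole. The fingers move at their own pace and stop on an object; "squeeze" is the grip in N (left out, the last holds). Time passes only in rows, so rows that do not move let the fingers close. It gives the time, the measured TCP pose, the force and the opening at its end, in the units of the state.
- bot.sense(): the state, without advancing time (a new reading comes with each control period).
- bot.get_image(name): name is "side" or "top"; returns (picture, depth): 480x640x3 uint8, red, green, blue; 480x640 float32, mm along the optical axis (not along the pixel's ray), 0 where there is no reading.
- bot.calibration(name): a dict with "intrinsics" (3x3 intrinsics, pixels), "rvec" (rotation vector, rad) and "tvec" (3), from world to camera coordinates, as OpenCV has them. Camera axes: x right, y down, z forward; pixel columns grow to the right and rows downward; lengths in mm; the calibration is good to about 2 mm. A picture is of the moment at which its call begins. calibration takes no time and is no camera call.
- bot.sign_off(): hands the job in, once; it reports no verdict.
The state is a dict: "t": time; "q": joint angles; "joint_velocities": joint speeds; "effort": joint torques, N m; "ee_pos": TCP position; "ee_rot": TCP orientation; "force": force on the tool from outside, world axes, zero at the start; "torque": the same for the moment, N m; "opening": finger opening in mm.
Only numpy, scipy, OpenCV 4.12 (cv2) and the standard library are available. Lean on these libraries where they do the work, as an engineer would, in place of code of your own. Each camera call takes 0.05 s, during which the arm holds its last target. There are 200 camera calls.

## Working session

There is one attempt and no reset: what is moved stays moved. The work goes in short steps, Python scripts to look and compute and a tool call to move; the robot and the scene stay as the last step left them, time stands still between calls to the robot, and variables do not carry over. Pictures are saved under pics/ and viewed, about 8 in all and at most 12, crops included, and the job is handed in when it is done.

Besides the shell and the picture viewer there is one more tool, called after "Call:" by a JSON object that holds its "name" and its "arguments", one argument or row to a line. drive_tool: Moves the arm, as the interface text tells. Its arguments: {"type":"object","properties":{"rows":{"type":"string"},"squeeze":{"type":"number"}},"required":["rows"]}

```bash
mkdir -p pics; cat > h.py <<'E'
import numpy as np, cv2
from cell import bot
def cam(n):
    c=bot.calibration(n); K=np.array(c["intrinsics"],float).reshape(3,3)
    R=cv2.Rodrigues(np.array(c["rvec"],float))[0]; t=np.array(c["tvec"],float).reshape(3)
    return K,R,t
def ray(n,uv,z):
    K,R,t=cam(n); o=-R.T@t; d=R.T@np.linalg.inv(K)@np.array([uv[0],uv[1],1.])
    return o+d*(z-o[2])/d[2]
def cloud(n,dep):
    K,R,t=cam(n); v,u=np.mgrid[:480,:640]
    P=np.stack([(u-K[0,2])/K[0,0]*dep,(v-K[1,2])/K[1,1]*dep,dep],-1)
    return (P-t)@R
def proj(n,p):
    K,R,t=cam(n); q=(R@np.asarray(p,float).T).T+t; q=q@K.T; return q[...,:2]/q[...,2:]
def grab(n,f):
    im,d=bot.get_image(n); cv2.imwrite("pics/"+f+".png",im[...,::-1]); np.savez("pics/"+f+".npz",im=im,d=d); return im,d
E
python3 - <<'E'
from h import *
for n in("side","top"):
    im,d=grab(n,n+"0"); K,R,t=cam(n); print(n,-R.T@t,K[0,0],R[2])
print(bot.sense())
E
```

```text
side [ 155.21457919 1185.96332464  750.98677597] 587.229238811578 [ 0.21150605 -0.86008729 -0.46423598]
top [ 286.95230366   23.53215682 1236.2839693 ] 479.5554476711965 [ 1.46803523e-01  7.39060332e-04 -9.89165395e-01]
{'t': 0.1, 'q': array([ 1.05141194,  0.43514983,  0.02499422,  1.5740212 , -0.01160161,
        1.13397755, -0.07512725]), 'joint_velocities': array([ 1.53735693e-03, -1.43797939e-03,  8.29396376e-04,  4.12026587e-04,
       -6.12347148e-05, -9.08805730e-04, -2.25360224e-04]), 'effort': array([ 1.28060048e-03, -6.71764326e+01,  1.02724381e+00, -3.16905820e+01,
        1.57288718e-02,  7.28622079e-03,  5.15956242e-05]), 'ee_pos': array([ 252.78703496, -571.13585418,  252.6009766 ]), 'ee_rot': array([[ 9.14442409e-01,  4.04715458e-01, -6.92542837e-04],
       [ 4.04716027e-01, -9.14441593e-01,  1.22915590e-03],
       [-1.35831584e-04, -1.40427547e-03, -9.99999005e-01]]), 'force': array([0.01733283, 1.36222213, 0.27762195]), 'torque': array([-0.01875921, -0.02987421,  0.00616795]), 'opening': 85.34625069332117}
```

View pics/top0.png

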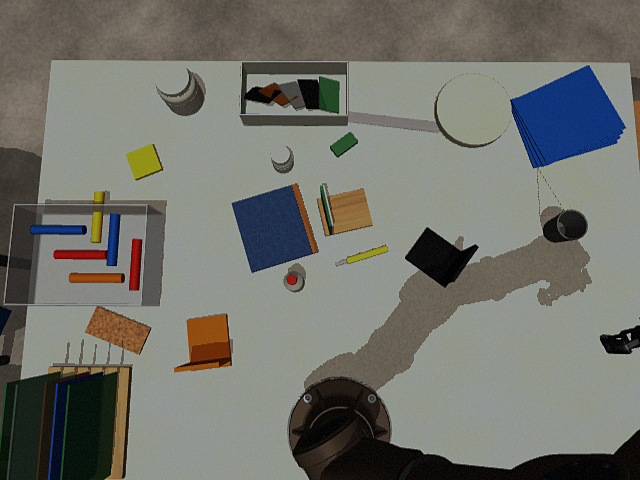

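View pics/side0.png

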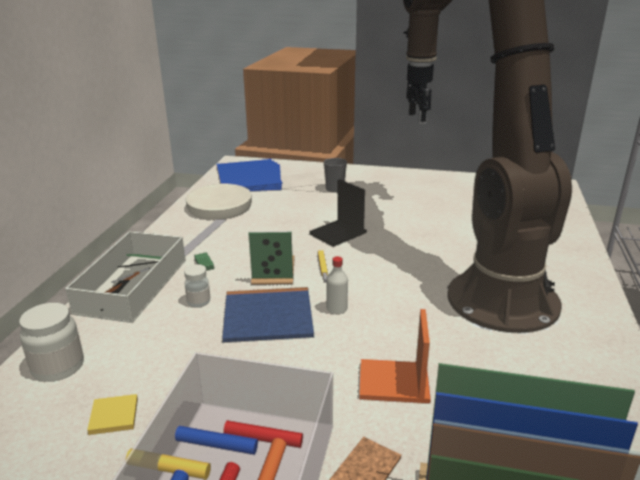

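Candidates for the panel (top view): the green dotted one with the pale foot at (345,212), the black L at (440,257), and the orange L at (205,342). By the description it is the green one. It faces image-left, toward the blue pad at (275,228) with its brown stop strip at (305,220). Next I measure both.

```bash
cat > meas.py <<'E'
from h import *
def pad(im):
    hsv=cv2.cvtColor(im,cv2.COLOR_RGB2HSV); m=cv2.inRange(hsv,(100,70,30),(125,255,160))
    m[:170]=0;m[290:]=0;m[:,:215]=0;m[:,335:]=0
    return m
E
python3 - <<'E'
from h import *; from meas import *
z=np.load("pics/top0.npz"); im,d=z["im"],z["d"]; C=cloud("top",d)
hsv=cv2.cvtColor(im,cv2.COLOR_RGB2HSV)
for uv in[(275,228),(303,215),(350,212),(326,205),(331,210),(400,180),(283,157),(292,280)]:
    print(uv,im[uv[1],uv[0]],hsv[uv[1],uv[0]],C[uv[1],uv[0]].round(1))
m=pad(im); box=cv2.minAreaRect(cv2.findNonZero(m)); b=cv2.boxPoints(box)
print("pad",[ray("top",p,12).round(1)[:2] for p in b],m.sum()/255)
w=cv2.inRange(hsv,(8,60,60),(22,200,255)); w[:170]=0;w[250:]=0
w1=w.copy();w1[:,:280]=0;w1[:,320:]=0; w2=w.copy();w2[:,:322]=0;w2[:,380:]=0
# full pad = felt + strip
ws=w.copy(); ws[:]=0; ws[170:270,285:322]=cv2.inRange(hsv,(5,60,40),(22,255,255))[170:270,285:322]
for n,mm in(("strip",ws),("foot",w2)):
    n_,l,s,_=cv2.connectedComponentsWithStats(mm); k=1+s[1:,4].argmax(); c=cv2.findNonZero((l==k).astype('u1'))
    print(n,s[k],[ray("top",p,12).round(1)[:2] for p in cv2.boxPoints(cv2.minAreaRect(c))])
cr=cv2.resize(im[170:300,220:400],None,fx=4,fy=4,interpolation=cv2.INTER_CUBIC); cv2.imwrite("pics/crop0.png",cr[...,::-1])
K=C[(C[...,2]>115)&(C[...,2]<150)&(abs(C[...,0]-530)<120)&(abs(C[...,1]-10)<130)]; print("top pts",len(K)); print(K.min(0),K.max(0))
E
```

```text
(275, 228) [29 45 74] [109 155  74] [501.4 165.8  10.9]
(303, 215) [117  65  30] [ 12 190 117] [536.7  93.8   8.4]
(350, 212) [145 106  57] [ 17 155 145] [544.4 -28.6  12.8]
(326, 205) [30 76 37] [ 65 154  76] [534.9  32.9 136. ]
(331, 210) [75 49 22] [ 15 180  75] [550.1  20.8   9.6]
(400, 180) [146 149 135] [ 36  24 149] [ 634.8 -162.2   -1. ]
(283, 157) [149 154 148] [ 55  10 154] [668.1 141.3  84.9]
(292, 280) [145  26  22] [  1 216 145] [359.1 110.1 131.1]
pad [array([566.3, 285.3]), array([617.8, 126.1]), array([435.9,  68.5]), array([386.5, 224.7])] 4549.0
strip [292 183  27  71 453] [array([617.9, 126.3]), array([623. , 110.8]), array([440.3,  52.5]), array([435.4,  67.6])]
foot [ 327  188   46   47 1488] [array([585.3,  40.6]), array([610.6, -65.2]), array([509.9, -87. ]), array([485.2,  17.7])]
top pts 201
[486.65654981  16.18285597 115.6920041 ] [583.852199    47.70129271 141.92503169]
```

View pics/crop0.png

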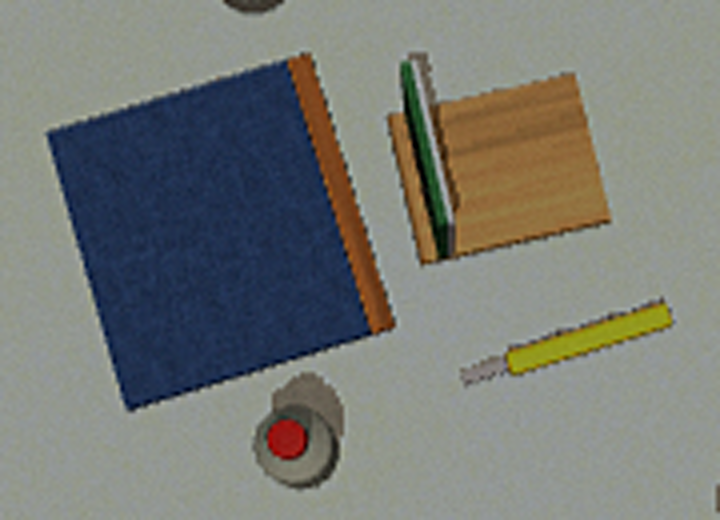

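Call:
{"name": "drive_tool", "arguments": {
  "rows": "1.6 2.4 0 4.4 0.4;2 2.9 0 4.9 0.4;2 2.9 0 4.9 0.4;2 2.9 0 4.9 0.4;2 2.9 0 4.9 0.4;2 2.9 0 4.9 0.4;2 2.9 0 4.9 0.4;2 2.9 0 4.9 0.4;2 2.9 0 4.9 0.4;2 2.9 0 4.9 0.4;2 2.9 0 4.9 0.4;2 2.9 0 4.9 0.4;2 2.9 0 4.9 0.4;2 2.9 0 4.9 0.4;2 2.9 0 4.9 0.4;2 2.9 0 4.9 0.4"
}}

```text
t: 1.43
ee_pos: [567.3, -95.9, 247.7]
ee_rot: [[-0.248, 0.969, -0.007], [0.969, 0.248, -0.009], [-0.007, -0.009, -1.0]]
force: [0.2, 0.4, -0.3]
opening: 51.5
```

Call:
{"name": "drive_tool", "arguments": {
  "rows": "0.1 -0.8 -1 -0.8 0.4;0.1 -0.8 -2 -0.8 0.4;0 0 -2.5 0 0.4;0 0 -2.5 0 0.4;0 0 -2.5 0 0.4;0 0 -2.5 0 0.4;0 0 -2 0 0.4;0 0 -1 0 0.4;0 0 0 0 0.4"
}}

```text
t: 2.18
ee_pos: [572.3, -100.9, 79.6]
ee_rot: [[-0.237, 0.971, -0.005], [0.971, 0.237, -0.002], [-0.001, -0.005, -1.0]]
force: [-0.2, -0.5, -0.5]
opening: 51.4
```

```bash
python3 - <<'E'
from h import *
s=bot.sense(); p=s["ee_pos"]; print(p,s["opening"])
im,d=grab("side","side1"); C=cloud("side",d)
m=(abs(C[...,0]-p[0])<70)&(C[...,1]<p[1]+25)&(C[...,1]>p[1]-30)&(C[...,2]>14)&(d>0)
Q=C[m]; print(len(Q)); 
for h in range(14,140,6):
    q=Q[(Q[:,2]>=h)&(Q[:,2]<h+6)]
    if len(q): print(h,len(q),q.min(0).round(),q.max(0).round())
u,v=proj("side",p).astype(int); cv2.imwrite("pics/c1.png",cv2.resize(im[v-80:v+70,u-100:u+100],None,fx=4,fy=4)[...,::-1])
E
```

```text
[ 572.26112063 -100.92564198   79.5511214 ] 51.38188283641855
1963
68 7 [ 534. -106.   71.] [606. -86.  74.]
74 22 [ 533. -106.   74.] [609. -79.  80.]
80 27 [ 531. -106.   80.] [608. -80.  86.]
86 23 [ 533. -108.   87.] [608. -78.  92.]
92 24 [ 533. -107.   93.] [607. -80.  98.]
98 27 [ 532. -104.   98.] [616. -79. 104.]
104 34 [ 517. -105.  104.] [623. -77. 110.]
110 63 [ 515. -122.  110.] [620. -78. 116.]
116 58 [ 514. -122.  116.] [627. -76. 122.]
122 34 [ 513. -123.  122.] [627. -77. 128.]
128 61 [ 511. -121.  128.] [629. -76. 134.]
134 61 [ 511. -119.  134.] [625. -76. 140.]
```

View pics/c1.png

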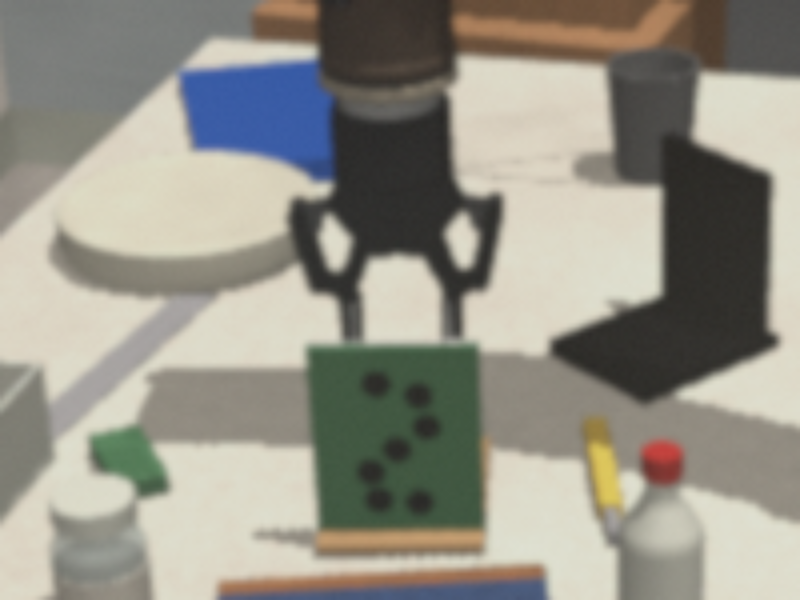

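Call:
{"name": "drive_tool", "arguments": {
  "rows": "-0.3 -0.1 -1 -0.5 0.4;-0.3 -0.1 -1.5 -0.5 0.4;0 0 -1.5 0 0.4;0 0 -0.7 0 0.4;0 0 -0.2 0 0.4;0 0 0 0 0.4"
}}

```text
t: 2.73
ee_pos: [570.1, -104.2, 34.7]
ee_rot: [[-0.216, 0.976, 0.006], [0.976, 0.216, -0.003], [-0.005, 0.005, -1.0]]
force: [-0.5, 0.1, 0.5]
opening: 51.0
```

Call:
{"name": "drive_tool", "arguments": {
  "rows": "-0.2 0 -0.5 0 0.4;-0.2 0 -0.4 0 0.4;0 0 -0.2 0 0.4;0 0 0 0 0.4"
}}

```text
t: 3.07
ee_pos: [567.4, -104.4, 25.2]
ee_rot: [[-0.215, 0.976, 0.01], [0.976, 0.216, -0.004], [-0.006, 0.009, -1.0]]
force: [0.8, 0.1, 0.8]
opening: 51.3
```

```bash
python3 - <<'E'
from h import *
s=bot.sense(); p=s["ee_pos"]; print(p,s["force"])
im,d=grab("top","top1"); C=cloud("top",d)
u,v=proj("top",p).astype(int); print(u,v)
cv2.imwrite("pics/c2.png",cv2.resize(im[150:270,270:450],None,fx=4,fy=4)[...,::-1])
E
```

```text
[ 567.42605019 -104.39584666   25.21165391] [0.75909568 0.08539333 0.8116249 ]
379 202
```

View pics/c2.png

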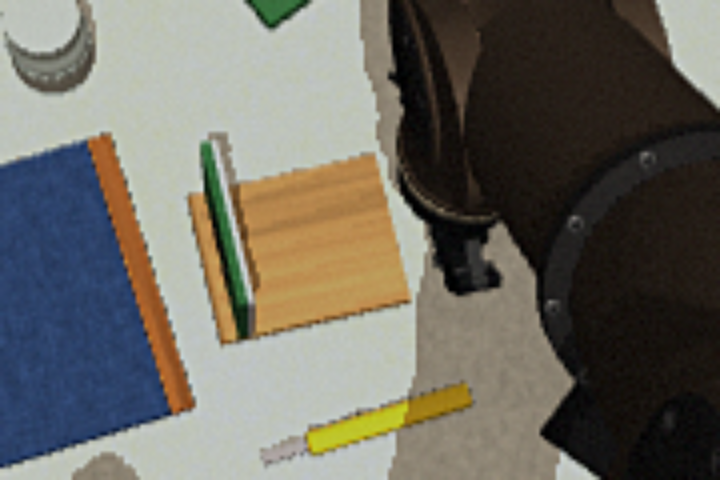

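Call:
{"name": "drive_tool", "arguments": {
  "rows": "-0.1 0.4 -0.2 0 0.4;-0.1 0.4 0 0 0.4;-0.1 0.3 0 0.3 0.4;-0.1 0.3 0 0.4 0.4;0 0.3 0 0.4 0.4;0 0.3 0 0.4 0.4;-0.1 0.3 0 0.4 0.4;0 0.3 0 0.4 0.4;-0.1 0.3 0 0.4 0.4;-0.1 0.3 0 0.4 0.4;-0.1 0.3 0 0.4 0.4;-0.1 0.3 0 0.4 0.4;-0.1 0.3 0 0.4 0.4;0 0 0 0 0.4"
}}

```text
t: 4.28
ee_pos: [558.4, -61.2, 24.4]
ee_rot: [[-0.294, 0.956, 0.015], [0.956, 0.294, -0.005], [-0.009, 0.013, -1.0]]
force: [0.7, -1.1, -1.4]
opening: 51.2
```

```bash
cat >> meas.py <<'E'
def foot(im,sh=0):
    hsv=cv2.cvtColor(im,cv2.COLOR_RGB2HSV); w=cv2.inRange(hsv,(8,60,60),(22,200,255)); w[:170]=0;w[250:]=0;w[:,:322-sh]=0;w[:,385:]=0
    n,l,s,_=cv2.connectedComponentsWithStats(w); k=1+s[1:,4].argmax(); c=cv2.findNonZero((l==k).astype('u1'))
    S=np.array([531.6,81.6]); X=np.array([-.306,.952]); Y=np.array([-.952,-.306])
    return [(round(float((q-S)@X),1),round(float((q-S)@Y),1)) for q in (ray("top",p,12)[:2] for p in cv2.boxPoints(cv2.minAreaRect(c)))]
E
python3 - <<'E'
from h import *; from meas import *
s=bot.sense(); print(s["ee_pos"],s["force"])
print(foot(np.load("pics/top1.npz")["im"]))
im,d=grab("top","top2"); print(foot(im,15))
E
```

```text
[558.43794217 -61.15745165  24.3708087 ] [ 0.74630305 -1.07517498 -1.41198023]
[(-55.1, -38.3), (-163.6, -30.3), (-153.9, 72.2), (-46.6, 64.0)]
[(-29.3, -34.4), (-137.8, -32.2), (-133.5, 70.8), (-26.3, 68.2)]
```

Call:
{"name": "drive_tool", "arguments": {
  "rows": "0 0.2 0 0.3 0.4;-0.1 0.2 0 0.3 0.4;0 0.2 0 0.3 0.4;-0.1 0.2 0 0 0.4;0 0.1 0 0 0.4;0 0 0 0 0.4"
}}

```text
t: 4.83
ee_pos: [556.4, -53.6, 24.4]
ee_rot: [[-0.308, 0.951, 0.015], [0.951, 0.308, -0.007], [-0.012, 0.012, -1.0]]
force: [1.7, -1.3, -0.4]
opening: 51.1
```

```bash
python3 - <<'E'
from h import *; from meas import *
s=bot.sense(); print(s["ee_pos"],s["force"])
im,d=grab("top","top3"); print(foot(im,15))
E
```

```text
[556.40780396 -53.644576    24.42308063] [ 1.65642162 -1.28980251 -0.37996501]
[(-22.7, -33.4), (-130.2, -32.0), (-126.8, 71.0), (-20.6, 69.3)]
```

Call:
{"name": "drive_tool", "arguments": {
  "rows": "-0.1 0.2 0 0.2 0.4;0 0.2 0 0.2 0.4;-0.1 0.1 0 0 0.4;0 0 0 0 0.4"
}}

```text
t: 5.22
ee_pos: [556.1, -53.8, 24.9]
ee_rot: [[-0.31, 0.951, 0.018], [0.951, 0.31, -0.013], [-0.018, 0.013, -1.0]]
force: [0.9, -0.4, -0.3]
opening: 51.0
```

Call:
{"name": "drive_tool", "arguments": {
  "rows": "-0.1 0.3 0 0 0.4;-0.1 0.3 0 0 0.4"
}}

```text
t: 5.38
ee_pos: [555.9, -53.1, 25.4]
ee_rot: [[-0.306, 0.952, 0.021], [0.952, 0.306, -0.018], [-0.024, 0.014, -1.0]]
force: [4.4, -14.5, -0.6]
opening: 51.2
```

```bash
python3 - <<'E'
from h import *; from meas import *
im,d=grab("top","top4"); print(foot(im,15)); s=bot.sense(); print(s["ee_pos"],s["force"])
a=cv2.resize(im[170:250,270:410],None,fx=5,fy=5,interpolation=cv2.INTER_CUBIC)
cv2.imwrite("pics/c3.png",a[...,::-1])
E
```

```text
[(-21.5, -32.5), (-129.3, -32.5), (-127.2, 70.4), (-20.6, 70.0)]
[555.86228722 -53.17750167  25.48859332] [  4.9632044  -13.61922358  -0.41605589]
```

View pics/c3.png

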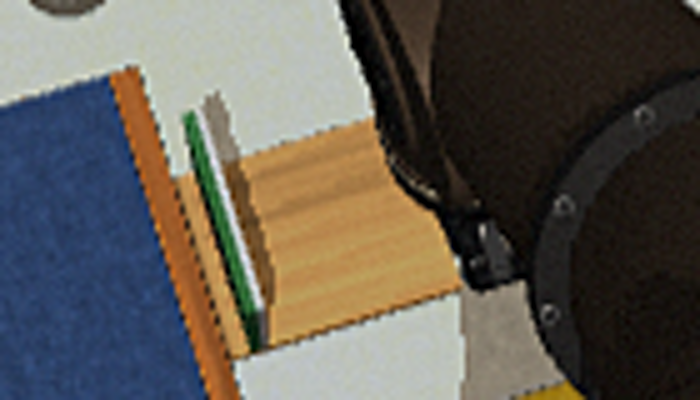

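Call:
{"name": "drive_tool", "arguments": {
  "rows": "0.3 -1 0 0 0.3;0.3 -1 0 0 0.2;0 0 1.5 -3 0.18;0 0 3 -7 0.18;0 0 3 -7 0.18;0 0 3 -7 0.18;0 0 3 -7 0.18;0 0 1 -7 0.18;0 0.5 0 -7 0.18;0 0.5 0 -7 0.18;-0.3 0.8 0 -7 0.18;-0.3 0.8 0 -7 0.18;-0.3 0.8 0 -7 0.18;-0.3 0.8 0 -7 0.18;0 0.5 0 -5 0.18;0 0 0 0 0.18"
}}

```text
t: 6.77
ee_pos: [543.7, -19.7, 175.1]
ee_rot: [[0.935, 0.355, -0.008], [0.355, -0.935, 0.001], [-0.007, -0.004, -1.0]]
force: [0.8, 0.1, 0.4]
opening: 70.0
```

```bash
cat >> meas.py <<'E'
N=np.array([515.3,70.1]); PX=np.array([-.306,.952]); PY=np.array([-.952,-.306])
def pf(C):  # world -> panel-start axes (X fwd from nose axis, Y, Z)
    C=np.asarray(C); return np.stack([(C[...,:2]-N)@PX,(C[...,:2]-N)@PY,C[...,2]],-1)
E
python3 - <<'E'
from h import *; from meas import *
s=bot.sense(); p=s["ee_pos"]; P=pf(p); r=s["ee_rot"]; print(p,P.round(1),s["opening"],np.degrees(np.arctan2(r[1,1],r[0,1])),r[:,2])
im,d=grab("side","side2"); C=pf(cloud("side",d))
m=(abs(C[...,1]-P[1])<40)&(abs(C[...,0]-P[0])<100)&(C[...,2]>15)&(d>0)
Q=C[m]
for h in range(16,250,6):
    q=Q[(Q[:,2]>=h)&(Q[:,2]<h+6)]
    if len(q): print(h,len(q),q.min(0).round(),q.max(0).round())
u,v=proj("side",p).astype(int); cv2.imwrite("pics/c4.png",cv2.resize(im[v-80:v+70,u-100:u+100],None,fx=4,fy=4)[...,::-1])
E
```

```text
[543.6804812  -19.69678048 175.13524494] [-94.2   0.5 175.1] 69.95423427184201 -69.23034072580319 [-0.00825855  0.00106802 -0.99996533]
16 73 [ -9. -39.  16.] [ 3. 40. 22.]
22 74 [ -8. -39.  22.] [ 2. 38. 28.]
28 79 [ -9. -39.  28.] [ 3. 39. 34.]
34 72 [-10. -38.  34.] [ 1. 39. 40.]
40 70 [ -9. -38.  40.] [ 2. 39. 46.]
46 81 [ -9. -38.  46.] [ 2. 39. 52.]
52 78 [ -9. -37.  52.] [ 3. 39. 58.]
58 72 [ -9. -39.  58.] [ 2. 39. 64.]
64 81 [ -9. -39.  64.] [ 4. 40. 70.]
70 76 [-12. -39.  70.] [ 2. 40. 76.]
76 79 [-10. -38.  76.] [ 1. 40. 82.]
82 82 [ -9. -38.  82.] [ 3. 40. 88.]
88 79 [-10. -38.  88.] [ 2. 40. 94.]
94 82 [ -8. -39.  94.] [  3.  40. 100.]
100 72 [ -9. -39. 100.] [  2.  38. 106.]
106 86 [ -9. -39. 106.] [  3.  39. 112.]
112 81 [-14. -39. 112.] [  3.  39. 118.]
118 82 [-10. -38. 118.] [  3.  39. 124.]
124 83 [ -9. -38. 124.] [  1.  39. 130.]
130 101 [-17. -38. 130.] [  1.  39. 136.]
136 52 [-12. -37. 136.] [  1.  39. 138.]
160 15 [-126.  -12.  162.] [-48.  13. 166.]
166 18 [-125.  -12.  166.] [-45.  13. 172.]
172 21 [-55.  -8. 172.] [-39.  11. 178.]
178 32 [-135.   -8.  179.] [-39.  11. 184.]
184 35 [-132.  -14.  184.] [-41.  11. 190.]
190 27 [-58.  -9. 190.] [-42.  11. 196.]
196 13 [-52.  -9. 196.] [-39.   9. 201.]
202 1 [-41.   5. 203.] [-41.   5. 203.]
208 25 [-55. -11. 208.] [-25.  16. 214.]
214 40 [-53. -11. 214.] [-22.  14. 220.]
220 17 [-61. -15. 221.] [-23.  14. 226.]
226 26 [-112.  -19.  226.] [-23.  17. 232.]
232 41 [-80. -16. 232.] [-22.  18. 238.]
238 44 [-70. -16. 238.] [-21.  16. 244.]
244 33 [-149.  -18.  244.] [-22.  16. 250.]
```

View pics/c4.png

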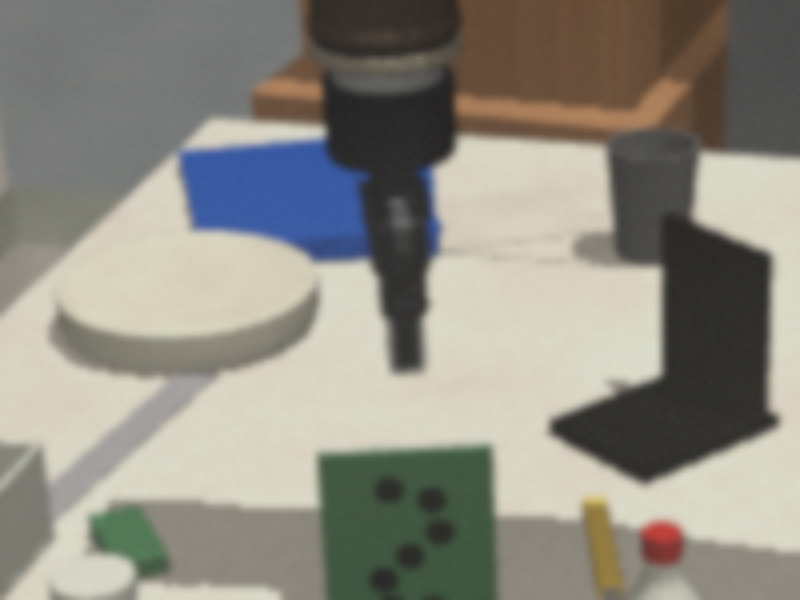

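Call:
{"name": "drive_tool", "arguments": {
  "rows": "0.1 -0.3 0 -1 0.11;0.1 -0.4 0 -1 0.11;0 0 -1.5 -1 0.11;0 0 -2.5 0 0.11;0 0 -2.5 0 0.11;0 0 -2 0 0.11;0 0 -1.2 0 0.11;0 0 -0.5 0 0.11;0 0 0 0 0.11"
}}

```text
t: 7.57
ee_pos: [547.7, -35.4, 69.7]
ee_rot: [[0.95, 0.314, -0.005], [0.314, -0.95, 0.001], [-0.004, -0.003, -1.0]]
force: [-0.9, 0.4, 0.6]
opening: 76.3
```

```bash
cat > st.py <<'E'
from h import *; from meas import *
def th(n="side",show=None):
    im,d=bot.get_image(n); C=pf(cloud(n,d)); hsv=cv2.cvtColor(im,cv2.COLOR_RGB2HSV)
    m=cv2.inRange(hsv,(50,60,25),(80,255,130))>0
    m&=(abs(C[...,1])<60)&(C[...,0]>-60)&(C[...,0]<150)&(C[...,2]>13)&(d>0); Q=C[m]
    if show: cv2.imwrite("pics/"+show+".png",im[...,::-1])
    if len(Q)<30: return None
    c=np.median(Q,0); nrm=np.linalg.svd(Q-c,full_matrices=False)[2][2]; nrm*=np.sign(nrm[0]) 
    t=np.degrees(np.arctan2(-nrm[2],nrm[0])); foff=(c-[0,0,6])@nrm
    return dict(n=len(Q),theta=round(float(t),1),yaw=round(float(np.degrees(np.arctan2(nrm[1],np.hypot(nrm[0],nrm[2])))),1),off=round(float(foff),1))
if __name__=="__main__":
    import sys
    print(th(show=sys.argv[1] if len(sys.argv)>1 else None))
    s=bot.sense(); r=s["ee_rot"]; print(s["t"],pf(s["ee_pos"]).round(1),s["force"].round(1),s["opening"].round(1),np.degrees(np.arctan2(r[1,1],r[0,1])).round(1),r[:,2].round(3))
E
python3 st.py
```

```text
{'n': 1475, 'theta': 0.1, 'yaw': 0.2, 'off': -3.8}Traceback (most recent call last):
  File "st.py", line 14, in <module>
    s=bot.sense(); r=s["ee_rot"]; print(s["t"],pf(s["ee_pos"]).round(1),s["force"].round(1),s["opening"].round(1),np.degrees(np.arctan2(r[1,1],r[0,1])).round(1),r[:,2].round(3))
                                                                                            ^^^^^^^^^^^^^^^^^^
AttributeError: 'float' object has no attribute 'round'
```

Call:
{"name": "drive_tool", "arguments": {
  "rows": "-0.1 0.4 -0.2 0 0.11;-0.1 0.4 -0.2 0 0.11;-0.1 0.4 0 0 0.11;-0.1 0.4 0 0 0.11;-0.1 0.3 0 0 0.11;-0.1 0.2 0 0 0.11;-0.1 0.2 0 0 0.11;-0.1 0.2 0 0 0.11;0 0.2 0 0 0.11;0 0 0 0 0.11"
}}

```text
t: 8.45
ee_pos: [542.2, -5.7, 70.6]
ee_rot: [[0.949, 0.315, 0.004], [0.315, -0.949, 0.001], [0.004, 0.0, -1.0]]
force: [0.5, 0.6, -1.1]
opening: 76.0
```

```bash
sed -i 's/s\["opening"\].round(1)/round(s["opening"],1)/' st.py; python3 st.py
```

```text
{'n': 1393, 'theta': 2.7, 'yaw': -0.1, 'off': -4.0}
8.5 [-80.7  -2.3  70.6] [ 0.4 -1.2 -0.4] 75.9 -71.7 [ 0.004  0.001 -1.   ]
```

Call:
{"name": "drive_tool", "arguments": {
  "rows": "0 0.1 -0.4 0 0.11;0 0.1 -0.4 0 0.11;-0.1 0.2 -0.3 0 0.11;-0.1 0.2 -0.2 0 0.11;-0.1 0.2 -0.1 0 0.11;-0.1 0.2 -0.1 0 0.11;-0.1 0.2 -0.1 0 0.11;-0.1 0.2 -0.1 0 0.11;-0.1 0.2 -0.1 0 0.11;-0.1 0.2 -0.1 0 0.11"
}}

```text
t: 9.33
ee_pos: [536.0, 8.5, 51.0]
ee_rot: [[0.951, 0.31, 0.008], [0.31, -0.951, -0.004], [0.006, 0.006, -1.0]]
force: [0.3, -11.2, 16.5]
opening: 76.0
```

```bash
python3 st.py
```

```text
{'n': 936, 'theta': 13.8, 'yaw': -0.1, 'off': -4.2}
9.3833 [-65.   -0.9  51.1] [ 1.6 -8.2  9.4] 76.0 -72.0 [ 0.008 -0.004 -1.   ]
```

Call:
{"name": "drive_tool", "arguments": {
  "rows": "0 0 0.3 0 0.11;-0.1 0.2 0.3 0 0.11;0 0.2 0.2 0 0.11;-0.1 0.2 0.2 0 0.11;-0.1 0.2 0.2 0 0.11;0 0.2 0.2 0 0.11"
}}

```text
t: 9.88
ee_pos: [531.8, 19.9, 66.0]
ee_rot: [[0.951, 0.31, 0.007], [0.31, -0.951, -0.004], [0.006, 0.006, -1.0]]
force: [-0.2, -1.4, -0.2]
opening: 75.9
```

```bash
python3 st.py
```

```text
{'n': 751, 'theta': 18.9, 'yaw': -0.2, 'off': -4.4}
9.9333 [-52.3  -0.9  66.4] [ 1.  -0.1  0.8] 75.9 -71.9 [ 0.008 -0.003 -1.   ]
```

Call:
{"name": "drive_tool", "arguments": {
  "rows": "-0.1 0.2 0.1 0 0.11;0 0.2 0.1 0 0.11;-0.1 0.2 0.1 0 0.11;-0.1 0.2 0.1 0 0.11;0 0 0 0 0.11"
}}

```text
t: 10.35
ee_pos: [528.6, 30.6, 70.7]
ee_rot: [[0.95, 0.312, 0.008], [0.312, -0.95, -0.002], [0.006, 0.005, -1.0]]
force: [-0.3, 0.1, -0.4]
opening: 76.1
```

```bash
python3 st.py
```

```text
{'n': 762, 'theta': 24.0, 'yaw': -0.0, 'off': -5.1}
10.4 [-41.9  -0.6  70.6] [-0.1 -0.3  0.3] 76.0 -71.8 [ 0.007 -0.003 -1.   ]
```

Call:
{"name": "drive_tool", "arguments": {
  "rows": "0 0 -0.2 0 0.11;0 0.1 0 0 0.11;-0.1 0.1 0 0 0.11;0 0.1 0.1 0 0.11;0 0 0 0 0.11"
}}

```text
t: 10.82
ee_pos: [527.5, 33.3, 69.2]
ee_rot: [[0.95, 0.311, 0.007], [0.311, -0.95, -0.003], [0.006, 0.005, -1.0]]
force: [-0.3, -0.4, 0.3]
opening: 76.3
```

```bash
python3 st.py
```

```text
{'n': 588, 'theta': 25.7, 'yaw': -0.1, 'off': -4.5}
10.8667 [-38.9  -0.2  69.1] [0.1 0.1 0.4] 76.2 -71.9 [ 0.007 -0.003 -1.   ]
```

Call:
{"name": "drive_tool", "arguments": {
  "rows": "0 0.1 0.1 0 0.11;0 0.1 0.1 0 0.11;-0.1 0.1 0.1 0 0.11;0 0.1 0.1 0 0.11;0 0.1 0.1 0 0.11;-0.1 0.1 0.1 0 0.11;0 0 0 0 0.11"
}}

```text
t: 11.45
ee_pos: [525.3, 39.7, 75.9]
ee_rot: [[0.95, 0.311, 0.007], [0.311, -0.951, -0.003], [0.006, 0.005, -1.0]]
force: [0.3, -0.4, 0.3]
opening: 76.4
```

```bash
python3 st.py
```

```text
{'n': 299, 'theta': 28.3, 'yaw': -0.0, 'off': -4.5}
11.5 [-32.1  -0.2  75.8] [-0.6  0.2  0.6] 75.9 -71.9 [ 0.007 -0.003 -1.   ]
```

Call:
{"name": "drive_tool", "arguments": {
  "rows": "0 0 -0.2 0 0.11;0 0.1 0 0 0.11;-0.1 0.1 0 0 0.11;0 0.1 0 0 0.11;0 0 0 0 0.11"
}}

```text
t: 11.92
ee_pos: [524.1, 42.9, 73.5]
ee_rot: [[0.951, 0.311, 0.007], [0.311, -0.951, -0.003], [0.006, 0.005, -1.0]]
force: [0.6, 0.5, -0.2]
opening: 76.6
```

```bash
sed -i 's/(50,60,25),(80,255,130)/(45,50,8),(85,255,130)/' st.py; python3 st.py side5
```

```text
{'n': 805, 'theta': 32.9, 'yaw': -0.1, 'off': -5.0}
11.9667 [-28.7  -0.   73.4] [0.1 0.4 1.6] 75.6 -71.9 [ 0.007 -0.003 -1.   ]
```

View pics/side5.png

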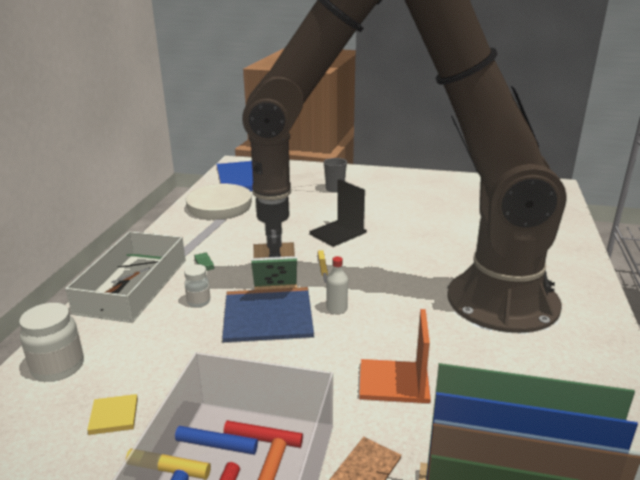

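Call:
{"name": "drive_tool", "arguments": {
  "rows": "0.05 -0.15 0.1 0 0.11;0.05 -0.15 0.1 0 0.11;0.05 -0.15 0.1 0 0.11;0.05 -0.15 0.1 0 0.11;0.05 -0.15 0.1 0 0.11;0.05 -0.15 0.1 0 0.11;0 0 0 0 0.11"
}}

```text
t: 12.55
ee_pos: [527.5, 32.6, 80.2]
ee_rot: [[0.951, 0.31, 0.007], [0.31, -0.951, -0.003], [0.006, 0.005, -1.0]]
force: [-0.1, -0.2, 0.2]
opening: 76.1
```

```bash
python3 st.py
```

```text
{'n': 808, 'theta': 32.7, 'yaw': -0.2, 'off': -4.8}
12.6 [-39.3  -0.2  80.1] [0.1 0.8 0.4] 76.0 -71.9 [ 0.007 -0.003 -1.   ]
```

Call:
{"name": "drive_tool", "arguments": {
  "rows": "-0.03 0.08 0.1 0 0.11;-0.03 0.08 0.1 0 0.11;-0.03 0.08 0.1 0 0.11;-0.03 0.08 0.1 0 0.11;-0.03 0.08 0.1 0 0.11;-0.03 0.08 0.1 0 0.11;-0.03 0.08 0.1 0 0.11;-0.03 0.08 0.1 0 0.11;-0.03 0.08 0.1 0 0.11;-0.03 0.08 0.1 0 0.11"
}}

```text
t: 13.43
ee_pos: [524.1, 41.9, 91.1]
ee_rot: [[0.95, 0.311, 0.007], [0.311, -0.95, -0.003], [0.006, 0.005, -1.0]]
force: [0.2, 0.2, -0.2]
opening: 75.9
```

```bash
python3 st.py
```

```text
{'n': 519, 'theta': 40.6, 'yaw': -0.0, 'off': -4.7}
13.4833 [-29.3   0.1  91.3] [-0.   0.   1.1] 75.9 -71.9 [ 0.007 -0.003 -1.   ]
```

Call:
{"name": "drive_tool", "arguments": {
  "rows": "-0.04 0.11 0.1 0 0.11;-0.04 0.11 0.1 0 0.11;-0.04 0.11 0.1 0 0.11;-0.04 0.11 0.1 0 0.11;-0.04 0.11 0.1 0 0.11;-0.04 0.11 0.1 0 0.11;-0.04 0.11 0.1 0 0.11;-0.04 0.11 0.1 0 0.11;-0.04 0.11 0.09 0 0.11;-0.04 0.11 0.09 0 0.11;-0.04 0.11 0.09 0 0.11"
}}

```text
t: 14.4
ee_pos: [519.5, 55.7, 103.3]
ee_rot: [[0.95, 0.311, 0.008], [0.311, -0.95, -0.002], [0.007, 0.005, -1.0]]
force: [0.3, 1.0, 0.9]
opening: 76.1
```

```bash
python3 st.py
```

```text
{'n': 244, 'theta': 50.5, 'yaw': -0.1, 'off': -4.3}
14.45 [-14.7   0.3 103.5] [-1.1 -0.2  2.1] 76.3 -71.9 [ 0.008 -0.002 -1.   ]
```

Call:
{"name": "drive_tool", "arguments": {
  "rows": "-0.04 0.12 0.06 0 0.11;-0.04 0.12 0.06 0 0.11;-0.04 0.12 0.06 0 0.11;-0.04 0.12 0.06 0 0.11;-0.04 0.12 0.06 0 0.11;-0.04 0.12 0.06 0 0.11;-0.04 0.12 0.06 0 0.11;-0.04 0.12 0.06 0 0.11;-0.04 0.12 0.05 0 0.11;-0.04 0.12 0.05 0 0.11"
}}

```text
t: 15.28
ee_pos: [515.1, 69.2, 109.9]
ee_rot: [[0.95, 0.311, 0.008], [0.311, -0.95, -0.002], [0.007, 0.005, -1.0]]
force: [0.1, 1.3, 1.7]
opening: 75.9
```

```bash
cat > st2.py <<'E'
from h import *; from meas import *
import sys
im,d=bot.get_image("side"); C=pf(cloud("side",d)); hsv=cv2.cvtColor(im,cv2.COLOR_RGB2HSV)
if len(sys.argv)>1: cv2.imwrite("pics/%s.png"%sys.argv[1],im[...,::-1])
m=cv2.inRange(hsv,(5,50,30),(25,255,255)); m=cv2.erode(m,np.ones((3,3)))>0
m&=(abs(C[...,1])<60)&(C[...,0]>-130)&(C[...,0]<20)&(C[...,2]>20)&(C[...,2]<150)&(d>0); Q=C[m]
c=np.median(Q,0); Q=Q[np.linalg.norm(Q-c,axis=1)<90]
for _ in range(3):
    c=Q.mean(0); n=np.linalg.svd(Q-c,full_matrices=False)[2][2]; n*=np.sign(n[0]); r=(Q-c)@n; Q=Q[abs(r)<max(3,2*np.median(abs(r)))]
print(len(Q),"theta",np.degrees(np.arctan2(n[0],n[2])).round(1),"yaw",np.degrees(np.arcsin(n[1])).round(1),"c",c.round(1),"off(6)",((c-[0,0,6])@n).round(1),"zmax",Q[:,2].max().round(1))
s=bot.sense(); r=s["ee_rot"]; print(s["t"],pf(s["ee_pos"]).round(1),s["force"].round(1),round(s["opening"],1),r[:,2].round(3))
E
python3 st2.py
```

```text
960 theta 59.3 yaw -0.2 c [-25.   -2.2  64.5] off(6) 8.3 zmax 112.5
15.3333 [ -0.5   0.4 110. ] [-1.3  0.7  0.4] 76.3 [ 0.008 -0.002 -1.   ]
```

Call:
{"name": "drive_tool", "arguments": {
  "rows": "-0.05 0.14 0.06 0 0.11;-0.05 0.14 0.06 0 0.11;-0.05 0.14 0.05 0 0.11;-0.05 0.14 0.05 0 0.11;-0.05 0.14 0.05 0 0.11;-0.05 0.14 0.05 0 0.11;-0.05 0.14 0.04 0 0.11;-0.05 0.14 0.04 0 0.11;-0.05 0.14 0.04 0 0.11;-0.05 0.14 0.04 0 0.11"
}}

```text
t: 16.17
ee_pos: [509.6, 85.2, 115.4]
ee_rot: [[0.95, 0.312, 0.008], [0.312, -0.95, -0.002], [0.007, 0.004, -1.0]]
force: [0.3, 1.4, 1.8]
opening: 75.8
```

```bash
python3 st2.py
```

```text
985 theta 68.3 yaw 0.0 c [-15.8  -3.   69.2] off(6) 8.7 zmax 121.2
16.2167 [ 16.6   0.7 115.4] [-0.4  0.8  2.4] 75.9 [ 0.008 -0.001 -1.   ]
```

Call:
{"name": "drive_tool", "arguments": {
  "rows": "-0.05 0.14 0.03 0 0.11;-0.05 0.14 0.03 0 0.11;-0.05 0.14 0.03 0 0.11;-0.05 0.14 0.02 0 0.11;-0.05 0.14 0.02 0 0.11;-0.05 0.14 0.02 0 0.11;-0.05 0.14 0.02 0 0.11;-0.04 0.14 0.02 0 0.11;-0.04 0.14 0.02 0 0.11;-0.04 0.14 0.01 0 0.11;-0.04 0.14 0.01 0 0.11"
}}

```text
t: 17.13
ee_pos: [503.8, 102.8, 118.0]
ee_rot: [[0.95, 0.312, 0.008], [0.312, -0.95, -0.001], [0.007, 0.004, -1.0]]
force: [-0.9, 1.2, 1.6]
opening: 75.9
```

```bash
python3 st2.py
```

```text
982 theta 77.7 yaw 0.0 c [-5.6 -2.6 71.4] off(6) 8.5 zmax 127.0
17.1833 [ 35.1   0.9 118. ] [-0.6  1.5  1.5] 76.2 [ 0.008 -0.001 -1.   ]
```

Call:
{"name": "drive_tool", "arguments": {
  "rows": "-0.03 0.1 0.01 0 0.11;-0.03 0.1 0.01 0 0.11;-0.03 0.1 0.01 0 0.11;-0.03 0.1 0 0 0.11;-0.03 0.1 0 0 0.11;-0.03 0.1 0 0 0.11;-0.03 0.1 0 0 0.11;-0.03 0.1 0 0 0.11;-0.03 0.1 0 0 0.11;-0.03 0.1 0 0 0.11;-0.03 0.1 0 0 0.11;-0.03 0.1 0 0 0.11;-0.03 0.1 0 0 0.11"
}}

```text
t: 18.27
ee_pos: [499.2, 117.7, 118.2]
ee_rot: [[0.95, 0.313, 0.008], [0.313, -0.95, -0.001], [0.007, 0.003, -1.0]]
force: [0.4, 2.1, 1.8]
opening: 76.0
```

```bash
python3 st2.py
```

```text
975 theta 85.9 yaw -0.4 c [ 3.2 -2.4 74.1] off(6) 8.1 zmax 130.3
18.3167 [ 50.5   0.8 118.2] [0.3 3.2 1.4] 75.9 [ 0.008 -0.001 -1.   ]
```

Call:
{"name": "drive_tool", "arguments": {
  "rows": "-0.03 0.08 0 0 0.11;-0.03 0.08 0 0 0.11;-0.03 0.08 0 0 0.11;-0.03 0.08 0 0 0.11;-0.03 0.08 0 0 0.11;-0.03 0.08 0 0 0.11;-0.03 0.08 0 0 0.11;-0.03 0.08 0 0 0.11;0 0 0 0 0.11"
}}

```text
t: 19.07
ee_pos: [496.6, 125.5, 118.2]
ee_rot: [[0.95, 0.313, 0.008], [0.313, -0.95, -0.0], [0.007, 0.003, -1.0]]
force: [-0.4, 1.9, 1.6]
opening: 76.4
```

```bash
python3 st2.py side6; python3 - <<'E'
from h import *
im=cv2.imread("pics/side6.png"); cv2.imwrite("pics/c6.png",cv2.resize(im[190:350,180:380],None,fx=3.5,fy=3.5,interpolation=cv2.INTER_CUBIC))
E
```

```text
968 theta 89.8 yaw -0.3 c [ 7.8 -2.9 75.2] off(6) 8.1 zmax 130.7
19.1167 [ 58.3   0.9 118.2] [-0.2  2.   0.9] 76.0 [ 0.008 -0.    -1.   ]
```

View pics/c6.png

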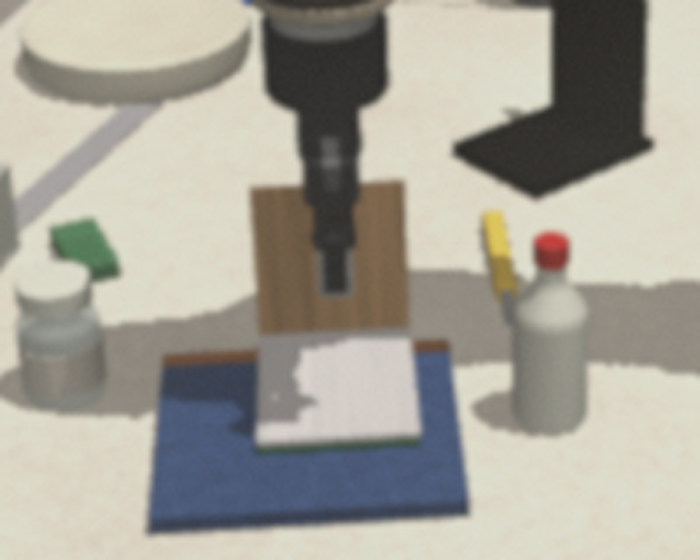

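The panel lies almost flat: its aluminium back is at crop (340,390) and the foot stands up at (330,260). I'll keep easing until the finger carries no load.

Call:
{"name": "drive_tool", "arguments": {
  "rows": "-0.02 0.07 0 0 0.11;-0.02 0.07 0 0 0.11;-0.02 0.07 0 0 0.11;-0.02 0.07 0 0 0.11;-0.02 0.07 0 0 0.11;-0.02 0.07 0 0 0.11;0 0 0 0 0.11"
}}

```text
t: 19.7
ee_pos: [495.1, 127.8, 117.7]
ee_rot: [[0.95, 0.311, 0.007], [0.311, -0.95, -0.003], [0.006, 0.005, -1.0]]
force: [-0.1, 0.1, 0.2]
opening: 75.7
```

```bash
python3 st2.py
```

```text
929 theta 90.2 yaw 0.0 c [ 8.3 -2.3 73.7] off(6) 8.1 zmax 130.7
19.75 [ 61.    1.6 117.7] [-0.1  0.5  0. ] 75.9 [ 0.007 -0.003 -1.   ]
```

Call:
{"name": "drive_tool", "arguments": {
  "rows": "-0.05 0.15 0 0 0.11;-0.1 0.3 0 0 0.11;-0.1 0.3 0.3 0 0.11;-0.1 0.3 1 0 0.11;0 0 3 0 0.11;0 0 3 0 0.11;0 0 3 0 0.11;0.8 -2.5 2 0 0.11;0.8 -2.5 0 0 0.11;0.8 -2.5 0 0 0.11;0.8 -2.5 0 0 0.11;0.8 -3 0 0 0.11;0.8 -3 0 0 0.11;0.8 -3 0 0 0.11;0.8 -3 0 0 0.11;0 0 0 0 0.11"
}}

```text
t: 21.08
ee_pos: [554.0, -82.8, 260.2]
ee_rot: [[0.946, 0.325, 0.016], [0.325, -0.946, -0.0], [0.016, 0.005, -1.0]]
force: [0.1, -0.4, 1.2]
opening: 75.9
```

```bash
python3 st2.py side7; python3 - <<'E'
from h import *; from meas import *
im,d=grab("top","top7"); C=pf(cloud("top",d))
m=(abs(C[...,1])<45)&(C[...,0]>15)&(C[...,0]<120)&(d>0)&(C[...,2]>5); Q=C[m]
A=np.c_[Q[:,:2],np.ones(len(Q))]; k=np.linalg.lstsq(A,Q[:,2],rcond=None)[0]; print("alu plane slopes deg",np.degrees(k[:2]),"z mid",np.median(Q[:,2]))
a=cv2.resize(im[170:270,220:380],None,fx=5,fy=5,interpolation=cv2.INTER_CUBIC); b=cv2.resize(cv2.imread("pics/side7.png")[230:310,210:330,::-1],None,fx=5,fy=5,interpolation=cv2.INTER_CUBIC)
b=cv2.copyMakeBorder(b[:, :],0,0,0,200,cv2.BORDER_CONSTANT); o=np.vstack([a,b]); cv2.imwrite("pics/c7.png",cv2.resize(o,None,fx=.66,fy=.66)[...,::-1])
E
```

```text
1254 theta 90.0 yaw -0.3 c [ 8.2 -1.4 80.5] off(6) 8.1 zmax 131.1
21.1333 [-154.3    9.2  260.4] [ 0.3 -0.2  0.7] 76.2 [ 0.016  0.002 -1.   ]
alu plane slopes deg [0.0059998  0.16324793] z mid 22.47622046721836
```

View pics/c7.png

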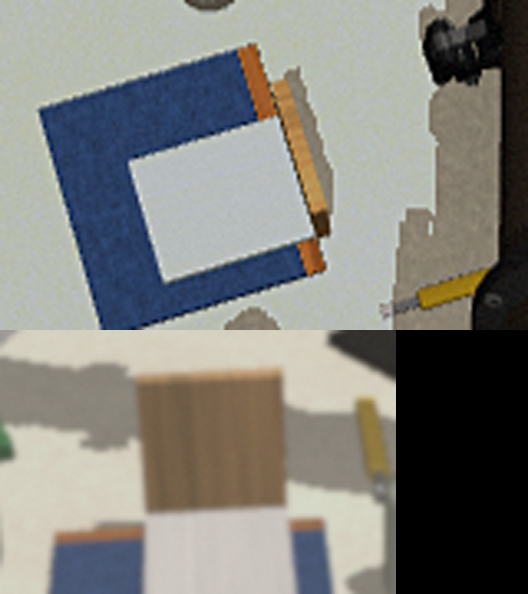

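```bash
python3 - <<'E'
from h import *; from meas import *
im=np.load("pics/top7.npz")["im"]; g=cv2.cvtColor(im,cv2.COLOR_RGB2HSV)
m=cv2.inRange(g,(0,0,120),(180,40,255)); m[:,:240]=0; m[:,330:]=0; m[:185]=0; m[265:]=0
n,l,s,c=cv2.connectedComponentsWithStats(m); k=l[225,280]; b=cv2.boxPoints(cv2.minAreaRect(cv2.findNonZero((l==k).astype('u1'))))
print(s[k],[pf(ray("top",p,22)).round(1)[:2] for p in b])
print(bot.sign_off())
E
```

```text
[ 259  205   56   51 1830] [array([129.3, -50.6]), array([  6.1, -50.3]), array([ 6.9, 50. ]), array([128.7,  49.3])]
the job is handed in; nothing more can be done
None
```

The panel is lying glass face down on the pad with its nose against the stop, and I've handed the job in at about 21 s of the 58 s allowed.

**What I did**
- I pushed the foot's back edge with both fingers until the nose was square on the stop. The push force rose to about 14 N, and the panel stood 0.2° off square.
- I tipped the panel with the open jaws set between the upright and the foot. The front of the gripper pushed the upright past its balance point.
- The rear finger then bore on the top of the foot and eased it down to 90°, at roughly 10° per second. I stopped when the finger carried no load and withdrew.

**Last checks**
- **Flatness:** the foot face reads 90.0° and the aluminium back is level to within 0.2°, at 22.5 mm high (22 expected).
- **Nose against the stop:** the panel's far edge is 129 mm from the planned nose axis, exactly as it should be. The side camera reads about 2 mm further forward throughout, as it did at the start, and against that the nose shifted less than about 1 mm while tipping. I did not push again after the lowering to confirm contact.
- **Things around it:** the jar, bottle, offcuts and cutter looked undisturbed in the pictures; I did not measure them.

**What went less well:** around 14° of tilt the tool dropped lower than I commanded. The rear finger pressed on the foot with about 16 N upward on the wrist (about 20 N in all) until I raised it. The angle then went on rising smoothly, apart from a jump of about 4.6° just past the balance point, where the rear finger caught it.

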